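# Pack two table sets of pottery into divided crates

## Task

Pack the two orders from the ware board into their crates: the water set, the carafe in the middle of the three-cell crate with a tumbler in each end cell, and the condiment set, the corked jar in the larger cell and the small corked cruet bottle in the smaller cell of the two-cell crate. Each piece must stand upright on the floor of its cell, released and still. It is breakable ware: set it down without dropping it, knock nothing over, and leave the flowerpot, mug and bowl where they are.

Things in the scene. Friction and masses are not known exactly. Their poses are not given: they have to be found in the camera images.
- crate_long: Longer of two low wooden crates, fixed: three cells in a row along its y (within 0.25 rad of world y). 102 (x) by 270 (y) mm outside, walls 8 thick and 40 high, floor 8, dividers 4 thick, tops 38 above the table. Origin: centre of its underside, on the table. Cells in its frame: middle (0, 0), 86 by 86 mm; ends (0, +87) and (0, -87) mm, 86 (x) by 80 (y) mm.
- crate_short: Shorter crate, fixed: two unequal cells in a row along its y (within 0.25 rad of world y). 98 (x) by 166 (y) mm outside, walls 8 thick and 40 high, floor 8, divider 4 thick, top 38 above the table. Origin: centre of its underside, on the table. Cells in its frame: larger (0, +34) mm, 82 by 82 mm; smaller (0, -43) mm, 82 (x) by 64 (y) mm.
- carafe_mid (a point): Carafe: large terracotta bottle, 150 mm tall, 0.34 kg. Body 66 mm in diameter; straight neck 28 mm in diameter from 100 to 150 mm up, to be held at about 125. Origin: its centre, 75 mm up. Like all the ware it is rigid, round about its z (yaw means nothing) and starts upright on the ware board, a plank whose top is 18 mm above the table.
- tumbler_a_mid (a point): One of two identical tumblers: straight-sided open terracotta beaker without handle, 60 mm in diameter, 90 mm tall, 0.19 kg, on the ware board. Origin: its centre, 45 mm above its underside. Held across the outside about 66 mm above its underside, the fingers clear the crate walls.
- tumbler_b_mid (a point): The other tumbler, the same in every way, on the ware board; either tumbler may go to either end of the long crate.
- cruet_mid (a point): Cruet: small slim corked terracotta bottle, 120 mm tall with its cork, 0.15 kg, on the ware board. Body 46 mm in diameter; straight neck 24 mm in diameter from 72 to 112 mm up, then 8 mm of cork 17 mm across. Origin: its centre, 60 mm above its underside. Hold it by the neck, about 93 mm above its underside.
- jar_mid (a point): Storage jar: straight-sided terracotta cylinder 62 mm in diameter, closed by a flat cork bung 50 mm across, firmly in and 10 mm proud; 94 mm tall with it, 0.28 kg, on the ware board. Origin: its centre, 47 mm above its underside. Held across the outside about 64 mm above its underside, the fingers clear the crate walls.
- flowerpot_mid (a point): Small terracotta flowerpot with a thick rim and a drain hole, 76 mm across the rim, 78 mm tall, among the ware on the ware board; not part of the orders. Origin: its centre, 39 mm above its underside.
- mug_mid (a point): Terracotta mug with a handle on the side away from the robot, 70 mm in diameter, 85 mm tall, among the ware on the ware board; not part of the orders. Origin: its centre, 42 mm above its underside.
- bowl_mid (a point): Small terracotta bowl, 92 mm across, 45 mm tall, on the table beyond the crates; not part of the orders. Origin: its centre, 22 mm above its underside.
There are look-alikes about, which are no part of the job. What is shaped like the part that bears tumbler_b_mid but green or purple is not meant. Leave any yellow look-alike of the part that bears tumbler_a_mid alone.

How it is judged:
By the outcome, as a careful person would: the job done as asked, in the order asked, and still so for the second after the job is handed in, with the robot touching nothing.
It also fails if it takes over 134 s, if anything falls off the work surface, if the arm or the gripper's body presses on something with over 40 N, if the wrist force passes 120 N, or if a joint passes its speed limit or range.

## Robot

A 6-joint arm with a two-finger parallel gripper is mounted at the origin on the work surface. World frame = base frame: x ahead of the robot, y to its left, z up, the work surface at z = 0. Lengths are in m, angles in rad, forces in N, time in s.
With the tool pointing down it reaches from about 0.35 to 0.925 m from the base axis. Payload 6.4 kg.
Tool frame: the origin (TCP) lies midway between the tips of the shut fingers; the grasp point (between the pads) lies 19 mm behind it; z points along the fingers, y is the line along which they close (so a half turn about z gives the same grasp; the last joint's range is limited). The gripper opens to 85 mm and grips with 20 to 120 N. Pads are 22 mm wide; open, the fingers measure 114 mm over their backs; the gripper's body (76 mm by 85 mm) begins 54 mm behind the grasp point. The pads swing forward as they close: fully open they stand 13 mm farther back than shut.
Start: joints at [-1.464, 0.245, 1.558, -0, 1.339, -0.174], TCP at [0.18, -0.625, 0.231] pointing down, gripper open.
Joint ranges: [-3.13, 3.13], [-1.02, 2.26], [0.13, 2.54], [-0.95, 4.09], [0.21, 2.88], [-2.74, 2.74]. Speed limits (rad/s): [2.57, 2.57, 3.14, 3.14, 3.14, 3.14].

## Interface

Orientations are given as a unit quaternion [x, y, z, w].
In Python, from bench import env gives the robot as it stands.
- The arm moves only by the tool send_rows, never from a script. Its argument "commands" is a list of rows, each a list of 7 numbers: the shift along the tool's x, y, z in units of 0.8 m (1.0 is 0.8 m), then the turn, a rotation vector about the tool's x, y, z in units of 90 degrees (1.0 is 90 degrees), then the gripper command: -1 is fully open, 1 is shut, values between are in proportion. In form: [[x, y, z, ax, ay, az, grip], ...]. A call has exactly 5 rows; each row is the pose to reach, as a shift and turn from the pose commanded when the call began, along the tool's axes at that moment; what a row does not reach only later rows make up. A row lasts 1/12 s, in which the tool goes at most 41.7 mm and 7.16 degrees, less where a joint would pass 70% of its speed; a pose out of reach is approached as far as the arm can. A call with a number of a shift or a turn outside -1 to 1 is refused whole. A call with a gripper value outside its range is refused whole. The fingers move at their own pace and stop on an object; the grip force is fixed at half the most. Time passes only in rows, so rows that repeat a pose let the fingers close, or fill a call up. It gives the time, the measured TCP pose, the force, the opening and the grip force at its end, in the units of the state.
- env.state(): the state, without advancing time (a new reading comes with each control period).
- env.get_image(name): name is "side" or "top"; returns the picture (420x560x3 uint8, red, green, blue); there is no depth.
- env.camera_model(name): a dict with "vertical_fov" (degrees; the focal length in pixels is half the picture's height over the tangent of half this angle, whatever the lens; pixels are square), "cx", "cy" (the principal point, pixels), "R" (3x3) and "t" (3): a world point X has camera coordinates R X + t. Camera axes: x right, y down, z forward; pixel columns grow to the right and rows downward; lengths in m; the calibration is good to about 2 mm. A picture is of the moment at which its call begins. camera_model takes no time and is no camera call.
- env.job_done(): hands the job in; it is judged then, once.
The state is a dict: "t": time; "joints": joint angles; "qvel": joint speeds; "joint_efforts": joint torques, N m; "position": TCP position; "ee_rot": TCP orientation; "contact_force": force on the tool from outside, world axes, zero at the start; "ft_torque": the same for the moment, N m; "width": finger opening in m; "grip_force": force on a finger pad.
Only numpy, scipy, OpenCV 4.12 (cv2) and the standard library are available. Lean on these libraries where they do the work, as an engineer would, in place of code of your own. Each camera call takes 0.05 s, during which the arm holds its last target. There are 200 camera calls.

## Working session

There is one attempt and no reset: what is moved stays moved. The work goes in short steps, Python scripts to look and compute and a tool call to move; the robot and the scene stay as the last step left them, time stands still between calls to the robot, and variables do not carry over. Pictures are saved under pics/ and viewed, at most 14 in all, crops included, and the job is handed in when it is done.

Besides the shell and the picture viewer there is one more tool, called after "Request:" as name(argument=value, ...) on one line, values as JSON. send_rows: Moves the arm, as the interface text tells. Shifts and turns lie within -1 to 1; 1 stands for 0.8 m of shift or 90 degrees of turn. Its arguments: {"type":"object","properties":{"commands":{"type":"array"}},"required":["commands"]}

```bash
mkdir -p pics; ls; python3 - <<'E'
from bench import env
import cv2,numpy as np
for n in("top","side"):
    cv2.imwrite(f"pics/{n}0.png",env.get_image(n)[:,:,::-1]); m=env.camera_model(n); print(n,m)
s=env.state();print(s)
E
```

```text
pics
top {'vertical_fov': 50.59187528822534, 'cx': 282.74779948546416, 'cy': 207.2178377747333, 'R': array([[-0.01565469, -0.99969953,  0.01886188],
       [-0.9889354 ,  0.01269747, -0.14780238],
       [ 0.14751847, -0.02096698, -0.98883704]]), 't': array([-0.06246463,  0.56931955,  1.34543035])}
side {'vertical_fov': 50.60432868681162, 'cx': 281.39111108965, 'cy': 212.50417020950843, 'R': array([[-0.87409947, -0.48544823, -0.01703346],
       [-0.3638948 ,  0.67765259, -0.63903641],
       [ 0.32176187, -0.552383  , -0.76898786]]), 't': array([0.4544705 , 0.31042024, 0.93916476])}
{'t': 0.1, 'joints': array([-1.46409833e+00,  2.45747661e-01,  1.55890868e+00, -4.64665043e-06,
        1.33871920e+00, -1.74110424e-01]), 'qvel': array([-0.00019005, -0.00173558, -0.00262128, -0.00034319, -0.00036636,
        0.00017876]), 'joint_efforts': array([ 9.08297079e-04, -4.30671287e+01, -3.27129436e+01, -6.59155717e-05,
        2.79226384e-03,  4.92509713e-06]), 'position': array([ 0.18007872, -0.62402349,  0.23027943]), 'ee_rot': array([ 9.90159042e-01,  1.39943834e-01,  2.77822855e-05, -8.91015316e-04]), 'contact_force': array([-0.53111514,  0.21736351, -0.45116259]), 'ft_torque': array([-0.01329042,  0.02940811, -0.06487978]), 'grip_force': 0.0, 'width': 0.0853186768577531}
```

View pics/top0.png

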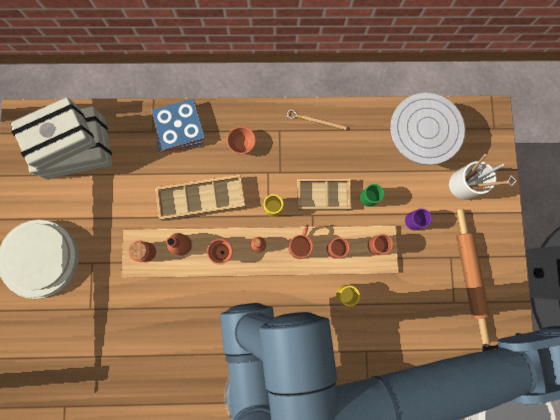

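View pics/side0.png

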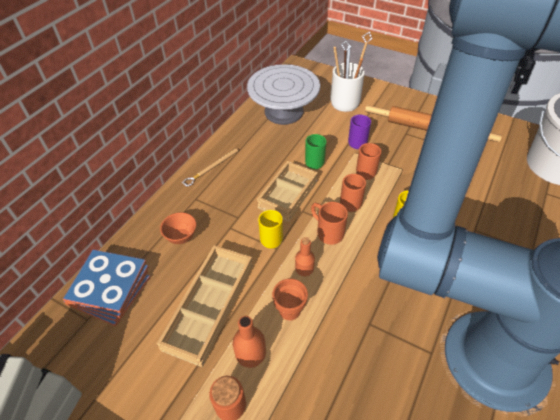

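Top view, left to right on the board: jar (141,252), carafe (178,243), flowerpot (219,250), cruet (258,243), mug (300,246), tumblers (338,247) and (380,244). The crates are at (200,197) for the long one and (324,194) for the short one. The yellow cups at (273,205) and (348,295), green (372,195) and purple (418,219) are look-alikes. I take the two terracotta tumblers because they have no handle and stand on the ware board.

```bash
cat > h.py <<'E'
from bench import env
import cv2,numpy as np
def ray(n,u,v,z):
    m=env.camera_model(n);f=210/np.tan(np.radians(m["vertical_fov"]/2))
    R,t=m["R"],m["t"];C=-R.T@t;d=R.T@np.array([(u-m["cx"])/f,(v-m["cy"])/f,1.])
    return (C+d*(z-C[2])/d[2])[:2]
def red(img):
    h=cv2.cvtColor(img,cv2.COLOR_RGB2HSV)
    return ((h[...,0]<=9)|(h[...,0]>=174))&(h[...,1]>120)&(h[...,2]>50)
E
python3 - <<'E'
from h import *
im=cv2.imread("pics/top0.png")[:,:,::-1].copy()
k=red(im).astype(np.uint8)*255; k[:215]=0;k[285:]=0;k[:,410:]=0
cs=[c for c in cv2.findContours(k,cv2.RETR_EXTERNAL,cv2.CHAIN_APPROX_NONE)[0] if cv2.contourArea(c)>60]
o=cv2.resize(im[100:300,100:460],None,fx=2.2,fy=2.2,interpolation=2)[:,:,::-1].copy()
tr=lambda c:((c.astype(float)+.5-[100,100])*2.2).astype(int)
for c in sorted(cs,key=lambda c:c[:,0,0].mean()):
    h=cv2.convexHull(c);M=cv2.moments(h);u,v=M["m10"]/M["m00"],M["m01"]/M["m00"]
    print(round(u,1),round(v,1),cv2.boundingRect(c),[np.round(ray("top",u,v,z),4) for z in(.063,.078,.093)])
    cv2.drawContours(o,[tr(c)],-1,(0,255,0),1)
# crates: pale wood
hsv=cv2.cvtColor(im,cv2.COLOR_RGB2HSV)
for p in [(165,215),(240,181),(302,181),(349,200),(170,197),(215,170),(130,240),(270,230)]: print(p,hsv[p[1],p[0]])
cv2.imwrite("pics/c1.png",o)
E
```

```text
143.5 250.9 (134, 241, 22, 20) [array([0.4376, 0.352 ]), array([0.4367, 0.3477]), array([0.4359, 0.3433])]
178.6 244.0 (166, 234, 26, 21) [array([0.457 , 0.2469]), array([0.4559, 0.2437]), array([0.4549, 0.2405])]
219.5 250.9 (207, 239, 26, 25) [array([0.4341, 0.1233]), array([0.4333, 0.1215]), array([0.4325, 0.1196])]
257.9 244.0 (251, 237, 15, 15) [array([0.4532, 0.007 ]), array([0.4522, 0.0064]), array([0.4512, 0.0059])]
301.1 243.5 (289, 225, 24, 33) [array([ 0.4529, -0.1241]), array([ 0.4519, -0.1232]), array([ 0.4509, -0.1223])]
337.9 247.6 (327, 238, 22, 20) [array([ 0.4388, -0.2362]), array([ 0.438, -0.234]), array([ 0.4371, -0.2319])]
380.3 244.1 (368, 235, 25, 19) [array([ 0.4476, -0.3662]), array([ 0.4466, -0.3626]), array([ 0.4457, -0.359 ])]
(165, 215) [ 17  97 173]
(240, 181) [ 15 115 220]
(302, 181) [ 16 110  90]
(349, 200) [ 18 110 223]
(170, 197) [ 19  93 131]
(215, 170) [ 14 129 172]
(130, 240) [ 16 118 220]
(270, 230) [ 17 108 233]
```

View pics/c1.png

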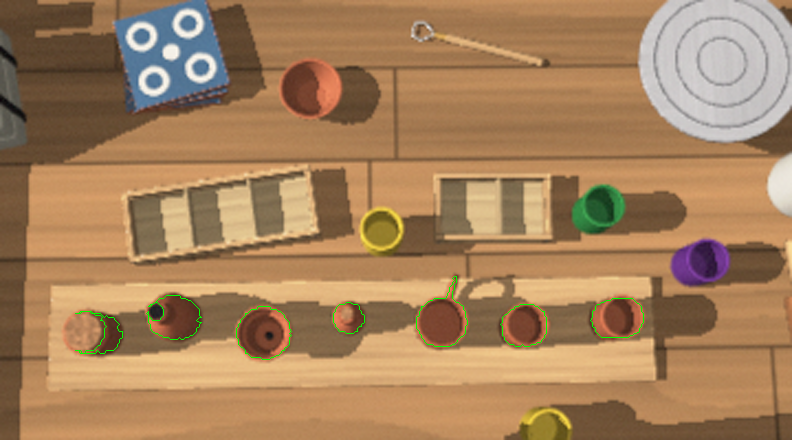

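The crop confirms it: the two handle-less terracotta tumblers are at (338,247) and (380,244). The jar cork is at (138,250) and the carafe mouth at (171,242). I can read the crate corners clearly.

```bash
python3 - <<'E'
from h import *
c=lambda x,y,z:ray("top",x/2.2+99.7,y/2.2+99.7,z)
print("carafe mouth",c(156,312,.168),"body",c(175,317,.068)); print("jar top",c(82,331,.112),"sil",c(93,332,.063))
print("cruet cork",c(347,313,.138))
for n,q in(("L",[(123,193),(310,166),(318,232),(131,262)]),("S",[(435,174),(550,174),(552,240),(436,241)])):
    P=np.array([c(x,y,.040) for x,y in q]);o=P.mean(0)
    d=(P[0]+P[3]-P[1]-P[2])/2;L=np.linalg.norm(d);W=np.linalg.norm((P[0]+P[1]-P[2]-P[3])/2);e=d/L
    print(n,o,"len",L,W,"yaw",np.arctan2(-e[0],e[1]))
    for k in((0,.087,-.087) if n=="L" else(.034,-.043)): print(k,np.round(o+k*e,4))
im=cv2.imread("pics/side0.png")[:,:,::-1].copy();k=red(im).astype(np.uint8)*255;k[:,430:]=0;k[:120]=0
for q in cv2.findContours(k,cv2.RETR_EXTERNAL,cv2.CHAIN_APPROX_NONE)[0]:
    if cv2.contourArea(q)>100:
        M=cv2.moments(cv2.convexHull(q));u,v=M["m10"]/M["m00"],M["m01"]/M["m00"];print(cv2.boundingRect(q),round(u),round(v),[np.round(ray("side",u,v,z),3) for z in(.063,.073)])
E
```

```text
carafe mouth [0.45684134 0.24695093] body [0.45708937 0.24398578]
jar top [0.43731464 0.356683  ] sil [0.43849897 0.35661163]
cruet cork [0.45422786 0.00573344]
L [0.60596808 0.18768687] len 0.267446857446745 0.09843565757097769 yaw 0.14206978497604375
0 [0.606  0.1877]
0.087 [0.5936 0.2738]
-0.087 [0.6183 0.1016]
S [ 0.60979282 -0.20108691] len 0.16575449594715838 0.09673274307351222 yaw -0.007911291848009242
0.034 [ 0.6101 -0.1671]
-0.043 [ 0.6095 -0.2441]
(210, 385, 35, 35) 229 403 [array([0.432, 0.359]), array([0.429, 0.361])]
(0, 322, 21, 27) 9 333 [array([0.912, 0.464]), array([0.904, 0.465])]
(234, 318, 31, 49) 248 343 [array([0.461, 0.242]), array([0.458, 0.245])]
(0, 291, 35, 39) 16 309 [array([0.947, 0.418]), array([0.938, 0.42 ])]
(273, 279, 35, 41) 290 298 [array([0.437, 0.111]), array([0.434, 0.115])]
(20, 279, 43, 44) 41 301 [array([0.913, 0.378]), array([0.905, 0.38 ])]
(0, 270, 17, 23) 7 280 [array([1.024, 0.378]), array([1.015, 0.379])]
(0, 260, 48, 46) 23 283 [array([0.985, 0.365]), array([0.976, 0.367])]
(34, 250, 41, 42) 55 271 [array([0.946, 0.308]), array([0.938
[... 2366 characters left out ...]
-0.182])]
(189, 129, 22, 26) 199 142 [array([ 0.913, -0.215]), array([ 0.905, -0.206])]
(167, 120, 18, 15) 174 126 [array([ 1.025, -0.237]), array([ 1.016, -0.228])]
(148, 120, 21, 17) 156 127 [array([ 1.07 , -0.209]), array([ 1.06, -0.2 ])]
(127, 120, 25, 20) 137 128 [array([ 1.12 , -0.177]), array([ 1.109, -0.169])]
(102, 120, 30, 21) 114 128 [array([ 1.179, -0.142]), array([ 1.167, -0.134])]
(75, 120, 35, 24) 89 130 [array([ 1.243, -0.102]), array([ 1.231, -0.094])]
(42, 120, 43, 28) 60 131 [array([ 1.317, -0.055]), array([ 1.305, -0.048])]
(5, 120, 49, 31) 26 132 [array([ 1.404, -0.002]), array([1.391, 0.004])]
(0, 120, 21, 15) 7 125 [array([1.486e+00, 1.000e-03]), array([1.471, 0.007])]
```

Request:
send_rows(commands=[[0, 0, -0.02, 0, 0, -0.076, -1], [0, 0, -0.04, 0, 0, -0.152, -1], [0, 0, -0.06, 0, 0, -0.228, -1], [0, 0, -0.08, 0, 0, -0.304, -1], [0, 0, -0.0875, 0, 0, -0.38, -1]])

```text
t: 0.52
position: [0.1802, -0.6252, 0.3037]
ee_rot: [0.904, 0.428, -0.0, 0.001]
contact_force: [-0.5, -0.2, -0.2]
width: 0.0853
grip_force: 0.0
```

Request:
send_rows(commands=[[0, 0, 0, 0, 0, -0.076, -1], [0, 0, 0, 0, 0, -0.152, -1], [0, 0, 0, 0, 0, -0.228, -1], [0, 0, 0, 0, 0, -0.304, -1], [0, 0, 0, 0, 0, -0.38, -1]])

```text
t: 0.93
position: [0.1801, -0.6243, 0.3006]
ee_rot: [0.738, 0.674, 0.0, -0.0]
contact_force: [0.4, 0.3, -0.6]
width: 0.0854
grip_force: 0.0
```

Request:
send_rows(commands=[[0, 0, 0, 0, 0, -0.03, -1], [0, 0, 0, 0, 0, -0.061, -1], [0, 0, 0, 0, 0, -0.061, -1], [0, 0, 0, 0, 0, -0.061, -1], [0, 0, 0, 0, 0, -0.061, -1]])

```text
t: 1.35
position: [0.1801, -0.6244, 0.3009]
ee_rot: [0.708, 0.707, 0.0, -0.0]
contact_force: [0.2, 0.1, -0.2]
width: 0.0857
grip_force: 0.0
```

Request:
send_rows(commands=[[0, 0.05, 0, 0, 0, 0, -1], [0, 0.1, 0, 0, 0, 0, -1], [0, 0.15, 0, 0, 0, 0, -1], [0, 0.2, 0, 0, 0, 0, -1], [0, 0.25, 0, 0, 0, 0, -1]])

```text
t: 1.77
position: [0.3819, -0.6244, 0.3013]
ee_rot: [0.708, 0.707, -0.0, -0.0]
contact_force: [0.2, -0.3, 0.4]
width: 0.0852
grip_force: 0.0
```

Request:
send_rows(commands=[[0.0435, 0.004, 0, 0, 0, 0, -1], [0.087, 0.008, 0, 0, 0, 0, -1], [0.1305, 0.012, 0, 0, 0, 0, -1], [0.174, 0.016, 0, 0, 0, 0, -1], [0.2175, 0.0193, 0, 0, 0, 0, -1]])

```text
t: 2.18
position: [0.3958, -0.449, 0.3009]
ee_rot: [0.708, 0.707, 0.0, -0.0]
contact_force: [0.2, 0.0, -0.4]
width: 0.0852
grip_force: 0.0
```

Request:
send_rows(commands=[[0.0435, 0.004, 0, 0, 0, 0, -1], [0.087, 0.008, 0, 0, 0, 0, -1], [0.1305, 0.012, 0, 0, 0, 0, -1], [0.174, 0.016, 0, 0, 0, 0, -1], [0.2175, 0.0193, 0, 0, 0, 0, -1]])

```text
t: 2.6
position: [0.411, -0.275, 0.3013]
ee_rot: [0.708, 0.707, 0.0, 0.0]
contact_force: [0.5, -0.0, 0.7]
width: 0.0854
grip_force: 0.0
```

Request:
send_rows(commands=[[0.0435, 0.004, 0, 0, 0, 0, -1], [0.087, 0.008, 0, 0, 0, 0, -1], [0.1305, 0.012, 0, 0, 0, 0, -1], [0.174, 0.016, 0, 0, 0, 0, -1], [0.2175, 0.0193, 0, 0, 0, 0, -1]])

```text
t: 3.02
position: [0.4264, -0.101, 0.3014]
ee_rot: [0.708, 0.707, 0.0, 0.0]
contact_force: [1.1, -0.1, 0.1]
width: 0.0855
grip_force: 0.0
```

Request:
send_rows(commands=[[0.0435, 0.004, 0, 0, 0, 0, -1], [0.087, 0.008, 0, 0, 0, 0, -1], [0.1305, 0.012, 0, 0, 0, 0, -1], [0.174, 0.016, 0, 0, 0, 0, -1], [0.2175, 0.0193, 0, 0, 0, 0, -1]])

```text
t: 3.43
position: [0.442, 0.0731, 0.3016]
ee_rot: [0.708, 0.707, 0.0, 0.0]
contact_force: [0.6, -0.3, -1.0]
width: 0.0853
grip_force: 0.0
```

Request:
send_rows(commands=[[0.0435, 0.004, 0, 0, 0, 0, -1], [0.087, 0.008, 0, 0, 0, 0, -1], [0.1305, 0.012, 0, 0, 0, 0, -1], [0.174, 0.016, 0, 0, 0, 0, -1], [0.2175, 0.0193, 0, 0, 0, 0, -1]])

```text
t: 3.85
position: [0.4574, 0.2472, 0.3014]
ee_rot: [0.707, 0.707, 0.0, 0.0]
contact_force: [0.7, -0.1, 0.2]
width: 0.0856
grip_force: 0.0
```

Request:
send_rows(commands=[[0, 0, 0.02, 0, 0, 0, -1], [0, 0, 0.04, 0, 0, 0, -1], [0, 0, 0.06, 0, 0, 0, -1], [0, 0, 0.08, 0, 0, 0, -1], [0, 0, 0.1, 0, 0, 0, -1]])

```text
t: 4.27
position: [0.4575, 0.2455, 0.2206]
ee_rot: [0.707, 0.707, 0.0, 0.0]
contact_force: [0.4, 0.4, -0.3]
width: 0.0855
grip_force: 0.0
```

```bash
python3 - <<'E'
from h import *
a=env.get_image("side");s=env.state();print(s["position"],s["ee_rot"])
cv2.imwrite("pics/s1.png",cv2.resize(a[200:420,120:420],None,fx=2.6,fy=2.6)[:,:,::-1])
E
```

```text
[0.45561667 0.24482805 0.21683121] [ 0.70746206  0.70674459 -0.00269384 -0.00150557]
```

View pics/s1.png

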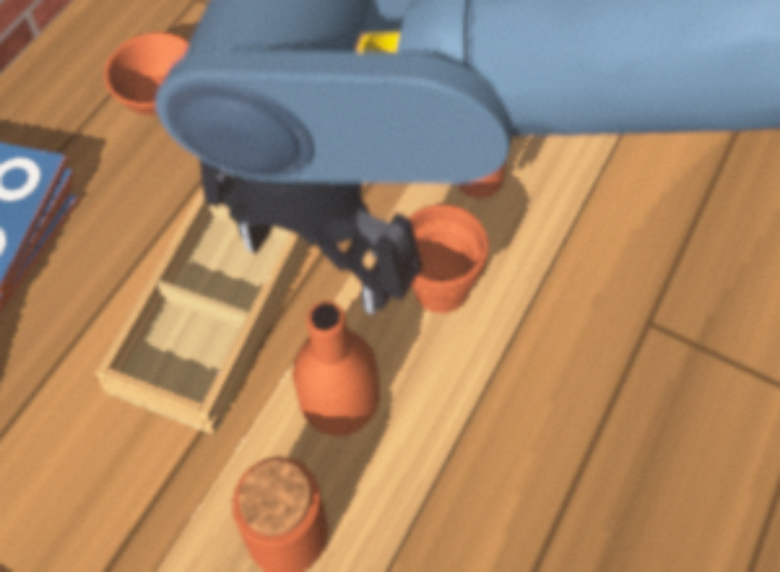

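The picture shows the open fingers centred over the carafe mouth, at about crop (320,270) with the neck at (326,317). I'll descend and grip.

Request:
send_rows(commands=[[0, 0, 0.03, 0, 0, 0, -1], [0, 0, 0.06, 0, 0, 0, -1], [0, 0, 0.09, 0, 0, 0, -1], [0, 0, 0.11, 0, 0, 0, -1], [0, 0, 0.12, 0, 0, 0, -1]])

```text
t: 4.73
position: [0.4564, 0.2449, 0.1232]
ee_rot: [0.707, 0.707, -0.002, -0.001]
contact_force: [-1.4, -0.8, -0.6]
width: 0.0854
grip_force: 0.0
```

Request:
send_rows(commands=[[0, 0, 0, 0, 0, 0, -1], [0, 0, 0, 0, 0, 0, 0.2], [0, 0, 0, 0, 0, 0, 0.3], [0, 0, 0, 0, 0, 0, 0.4], [0, 0, 0, 0, 0, 0, 0.6]])

```text
t: 5.15
position: [0.4585, 0.2456, 0.1266]
ee_rot: [0.707, 0.707, 0.001, 0.001]
contact_force: [-1.0, 0.6, -0.2]
width: 0.0386
grip_force: 0.0
```

Request:
send_rows(commands=[[0, 0, 0, 0, 0, 0, 1], [0, 0, 0, 0, 0, 0, 1], [0, 0, 0, 0, 0, 0, 1], [0, 0, 0, 0, 0, 0, 1], [0, 0, 0, 0, 0, 0, 1]])

```text
t: 5.57
position: [0.4581, 0.2456, 0.1265]
ee_rot: [0.707, 0.707, 0.001, 0.0]
contact_force: [-1.3, -0.3, 5.3]
width: 0.0273
grip_force: 59.3
```

Request:
send_rows(commands=[[0, 0, 0, 0, 0, 0, 1], [0, 0, 0, 0, 0, 0, 1], [0, 0, 0, 0, 0, 0, 1], [0, 0, 0, 0, 0, 0, 1], [0, 0, 0, 0, 0, 0, 1]])

```text
t: 5.98
position: [0.4581, 0.2456, 0.1264]
ee_rot: [0.707, 0.707, 0.001, 0.0]
contact_force: [-2.4, -0.6, 5.9]
width: 0.0268
grip_force: 59.3
```

Request:
send_rows(commands=[[0, 0, -0.01, 0, 0, 0, 1], [0, 0, -0.03, 0, 0, 0, 1], [0, 0, -0.055, 0, 0, 0, 1], [0, 0, -0.08, 0, 0, 0, 1], [0, 0, -0.1, 0, 0, 0, 1]])

```text
t: 6.4
position: [0.4573, 0.2452, 0.206]
ee_rot: [0.707, 0.707, -0.0, -0.0]
contact_force: [-0.1, 0.1, -3.6]
width: 0.027
grip_force: 59.7
```

Request:
send_rows(commands=[[-0.01, 0.025, 0, 0, 0, 0, 1], [-0.025, 0.065, 0, 0, 0, 0, 1], [-0.042, 0.11, 0, 0, 0, 0, 1], [-0.06, 0.155, 0, 0, 0, 0, 1], [-0.072, 0.185, 0, 0, 0, 0, 1]])

```text
t: 6.82
position: [0.6077, 0.186, 0.2045]
ee_rot: [0.708, 0.707, -0.0, 0.0]
contact_force: [0.6, 0.2, -3.4]
width: 0.0269
grip_force: 60.1
```

Request:
send_rows(commands=[[0, 0, 0.0, 0, 0, 0, 1], [0, 0, 0.01, 0, 0, 0, 1], [0, 0, 0.02, 0, 0, 0, 1], [0, 0, 0.03, 0, 0, 0, 1], [0, 0, 0.035, 0, 0, 0, 1]])

```text
t: 7.23
position: [0.6035, 0.1881, 0.1746]
ee_rot: [0.707, 0.707, -0.002, -0.001]
contact_force: [-0.6, 0.1, -4.3]
width: 0.0269
grip_force: 60.6
```

```bash
python3 - <<'E'
from h import *
a=env.get_image("side");b=env.get_image("top");s=env.state();print(s["position"],s["contact_force"])
cv2.imwrite("pics/s2.png",np.hstack([cv2.resize(a[220:420,120:300],(396,440)),cv2.resize(b[120:300,120:280],(391,440))])[:,:,::-1])
E
```

```text
[0.60388811 0.18804223 0.17532858] [ 0.01793823  0.66345146 -4.16480783]
```

View pics/s2.png

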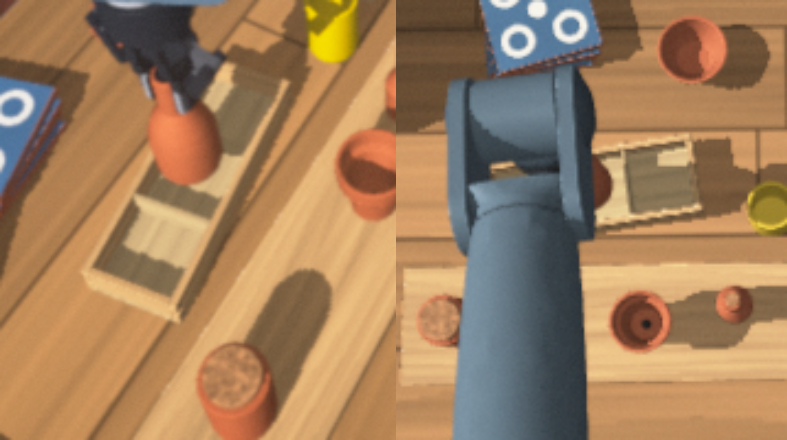

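The carafe hangs upright over the middle cell, with its base at side-crop (185,180). I'll lower it.

Request:
send_rows(commands=[[0, 0, 0.02, 0, 0, 0, 1], [0, 0, 0.04, 0, 0, 0, 1], [0, 0, 0.055, 0, 0, 0, 1], [0, 0, 0.068, 0, 0, 0, 1], [0, 0, 0.074, 0, 0, 0, 1]])

```text
t: 7.75
position: [0.6045, 0.1877, 0.1164]
ee_rot: [0.707, 0.707, -0.001, -0.001]
contact_force: [-10.0, -0.9, 35.6]
width: 0.027
grip_force: 66.5
```

Request:
send_rows(commands=[[0, 0, 0.001, 0, 0, 0, 1], [0, 0, 0.002, 0, 0, 0, 1], [0, 0, 0.002, 0, 0, 0, 1], [0, 0, 0.002, 0, 0, 0, 1], [0, 0, 0.002, 0, 0, 0, 1]])

```text
t: 8.17
position: [0.6059, 0.1877, 0.1169]
ee_rot: [0.707, 0.707, 0.0, 0.0]
contact_force: [-0.2, 0.5, -2.8]
width: 0.0266
grip_force: 60.6
```

```bash
python3 - <<'E'
from h import *
a=env.get_image("side");s=env.state();print(s["position"],s["contact_force"],s["ft_torque"])
cv2.imwrite("pics/s3.png",cv2.resize(a[240:380,140:280],(600,600))[:,:,::-1])
E
```

```text
[0.60583637 0.18770392 0.11683007] [ 0.48561711 -0.98522273 -3.21034769] [ 0.04976044 -0.00831567  0.04571088]
```

View pics/s3.png

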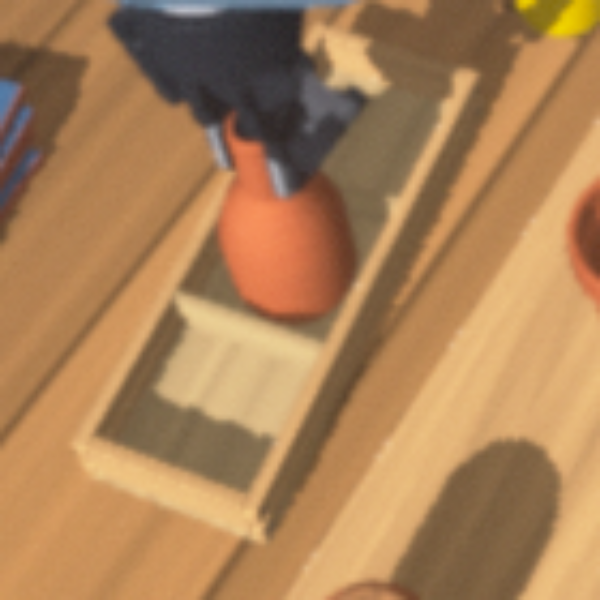

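Request:
send_rows(commands=[[0, 0, 0.0005, 0, 0, 0, 1], [0, 0, 0.001, 0, 0, 0, 1], [0, 0, 0.001, 0, 0, 0, 1], [0, 0, 0.001, 0, 0, 0, 0.3], [0, 0, 0.001, 0, 0, 0, 0.2]])

```text
t: 8.63
position: [0.6063, 0.1877, 0.1163]
ee_rot: [0.707, 0.707, 0.001, 0.001]
contact_force: [-0.0, 0.3, 0.7]
width: 0.0342
grip_force: 0.0
```

Request:
send_rows(commands=[[0, 0, 0, 0, 0, 0, 0], [0, 0, 0, 0, 0, 0, -0.3], [0, 0, 0, 0, 0, 0, -0.6], [0, 0, 0, 0, 0, 0, -1], [0, 0, 0, 0, 0, 0, -1]])

```text
t: 9.05
position: [0.6057, 0.1877, 0.1158]
ee_rot: [0.707, 0.707, 0.0, 0.0]
contact_force: [-0.3, 0.7, 0.5]
width: 0.0856
grip_force: 0.0
```

Request:
send_rows(commands=[[0, 0, 0, 0, 0, 0, -1], [0, 0, -0.02, 0, 0, 0, -1], [0, 0, -0.06, 0, 0, 0, -1], [0, 0, -0.1, 0, 0, 0, -1], [0, 0, -0.14, 0, 0, 0, -1]])

```text
t: 9.47
position: [0.6052, 0.1876, 0.2286]
ee_rot: [0.707, 0.707, -0.0, -0.0]
contact_force: [0.3, -0.5, 0.7]
width: 0.0854
grip_force: 0.0
```

Request:
send_rows(commands=[[0, 0, -0.04, 0, 0, 0, -1], [0, 0, -0.07, 0, 0, 0, -1], [0, 0, -0.09, 0, 0, 0, -1], [0, 0, -0.09, 0, 0, 0, -1], [0, 0, -0.09, 0, 0, 0, -1]])

```text
t: 9.88
position: [0.6059, 0.1877, 0.3003]
ee_rot: [0.707, 0.707, 0.001, 0.001]
contact_force: [-0.1, -0.2, -0.9]
width: 0.0858
grip_force: 0.0
```

Request:
send_rows(commands=[[-0.035, -0.014, 0, 0, 0, 0, -1], [-0.07, -0.028, 0, 0, 0, 0, -1], [-0.106, -0.042, 0, 0, 0, 0, -1], [-0.141, -0.056, 0, 0, 0, 0, -1], [-0.1763, -0.07, 0, 0, 0, 0, -1]])

```text
t: 10.3
position: [0.5479, 0.0457, 0.2968]
ee_rot: [0.707, 0.707, -0.001, -0.002]
contact_force: [0.0, -0.5, -0.6]
width: 0.0854
grip_force: 0.0
```

Request:
send_rows(commands=[[-0.035, -0.014, 0, 0, 0, 0, -1], [-0.07, -0.028, 0, 0, 0, 0, -1], [-0.106, -0.042, 0, 0, 0, 0, -1], [-0.141, -0.056, 0, 0, 0, 0, -1], [-0.1763, -0.07, 0, 0, 0, 0, -1]])

```text
t: 10.72
position: [0.4918, -0.0951, 0.297]
ee_rot: [0.707, 0.707, -0.001, -0.002]
contact_force: [0.0, -0.3, 0.1]
width: 0.0853
grip_force: 0.0
```

Request:
send_rows(commands=[[-0.035, -0.014, 0, 0, 0, 0, -1], [-0.07, -0.028, 0, 0, 0, 0, -1], [-0.106, -0.042, 0, 0, 0, 0, -1], [-0.141, -0.056, 0, 0, 0, 0, -1], [-0.1763, -0.07, 0, 0, 0, 0, -1]])

```text
t: 11.13
position: [0.436, -0.236, 0.2971]
ee_rot: [0.707, 0.707, -0.0, -0.002]
contact_force: [1.3, -0.3, -0.6]
width: 0.0853
grip_force: 0.0
```

Request:
send_rows(commands=[[0, 0, 0.03, 0, 0, 0, -1], [0, 0, 0.06, 0, 0, 0, -1], [0, 0, 0.09, 0, 0, 0, -1], [0, 0, 0.12, 0, 0, 0, -1], [0, 0, 0.14, 0, 0, 0, -1]])

```text
t: 11.55
position: [0.4353, -0.2337, 0.1826]
ee_rot: [0.707, 0.707, -0.0, -0.004]
contact_force: [-0.6, 0.4, -0.7]
width: 0.0851
grip_force: 0.0
```

```bash
python3 - <<'E'
from h import *
a=env.get_image("side");b=env.get_image("top");s=env.state();print(s["position"],s["contact_force"])
cv2.imwrite("pics/s4.png",np.hstack([cv2.resize(a[120:330,160:400],(480,420)),cv2.resize(b[140:280,130:230],(300,420))])[:,:,::-1])
E
```

```text
[ 0.43465228 -0.2329936   0.18210966] [-1.22622437  0.48141064  0.12519676]
```

View pics/s4.png

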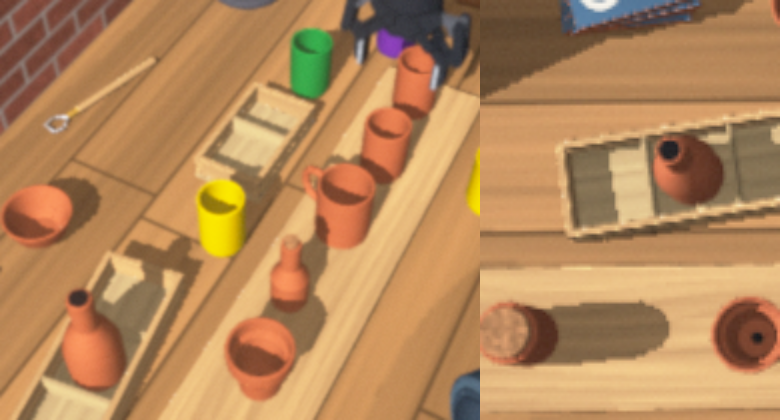

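The carafe stands in the middle cell at crop (90,350). The gripper is over the near tumbler at (385,145). I'll go down and grip.

Request:
send_rows(commands=[[0, 0, 0.015, 0, 0, 0, -1], [0, 0, 0.03, 0, 0, 0, -1], [0, 0, 0.045, 0, 0, 0, -1], [0, 0, 0.06, 0, 0, 0, -1], [0, 0, 0.075, 0, 0, 0, -1]])

```text
t: 12.07
position: [0.4375, -0.2353, 0.1266]
ee_rot: [0.707, 0.707, 0.0, 0.0]
contact_force: [-0.5, -0.3, 0.5]
width: 0.0855
grip_force: 0.0
```

Request:
send_rows(commands=[[0, 0, 0.025, 0, 0, 0, -1], [0, 0, 0.05, 0, 0, 0, -1], [0, 0, 0.07, 0, 0, 0, -1], [0, 0, 0.08, 0, 0, 0, -1], [0, 0, 0.085, 0, 0, 0, -1]])

```text
t: 12.48
position: [0.4366, -0.2347, 0.0579]
ee_rot: [0.707, 0.707, -0.0, -0.001]
contact_force: [-0.4, 0.1, 0.0]
width: 0.0852
grip_force: 0.0
```

Request:
send_rows(commands=[[0, 0, 0, 0, 0, 0, -1], [0, 0, 0, 0, 0, 0, -1], [0, 0, 0, 0, 0, 0, -0.6], [0, 0, 0, 0, 0, 0, -0.5], [0, 0, 0, 0, 0, 0, -0.4]])

```text
t: 12.9
position: [0.438, -0.2358, 0.0605]
ee_rot: [0.707, 0.707, 0.0, 0.001]
contact_force: [0.3, 0.1, 0.1]
width: 0.0598
grip_force: 0.0
```

Request:
send_rows(commands=[[0, 0, 0, 0, 0, 0, 0], [0, 0, 0, 0, 0, 0, 1], [0, 0, 0, 0, 0, 0, 1], [0, 0, 0, 0, 0, 0, 1], [0, 0, 0, 0, 0, 0, 1]])

```text
t: 13.32
position: [0.4381, -0.236, 0.0607]
ee_rot: [0.707, 0.707, 0.0, 0.001]
contact_force: [-1.0, 0.1, 5.7]
width: 0.058
grip_force: 64.9
```

Request:
send_rows(commands=[[0, 0, 0, 0, 0, 0, 1], [0, 0, 0, 0, 0, 0, 1], [0, 0, 0, 0, 0, 0, 1], [0, 0, 0, 0, 0, 0, 1], [0, 0, 0, 0, 0, 0, 1]])

```text
t: 13.73
position: [0.4381, -0.236, 0.0607]
ee_rot: [0.707, 0.707, 0.0, 0.001]
contact_force: [-0.2, 0.4, 6.1]
width: 0.0578
grip_force: 64.9
```

Request:
send_rows(commands=[[0, 0, -0.01, 0, 0, 0, 1], [0, 0, -0.04, 0, 0, 0, 1], [0, 0, -0.08, 0, 0, 0, 1], [0, 0, -0.12, 0, 0, 0, 1], [0, 0, -0.16, 0, 0, 0, 1]])

```text
t: 14.15
position: [0.4367, -0.2346, 0.1885]
ee_rot: [0.707, 0.707, -0.0, -0.001]
contact_force: [0.6, -1.4, -2.5]
width: 0.0578
grip_force: 64.8
```

Request:
send_rows(commands=[[0.015, 0.008, -0.03, 0, 0, 0, 1], [0.055, 0.028, -0.04, 0, 0, 0, 1], [0.1, 0.05, -0.04, 0, 0, 0, 1], [0.14, 0.074, -0.04, 0, 0, 0, 1], [0.18, 0.096, -0.04, 0, 0, 0, 1]])

```text
t: 14.57
position: [0.5145, -0.0895, 0.2198]
ee_rot: [0.707, 0.707, 0.0, -0.0]
contact_force: [1.3, 0.2, -1.5]
width: 0.0577
grip_force: 64.9
```

Request:
send_rows(commands=[[0.04, 0.021, 0, 0, 0, 0, 1], [0.085, 0.045, 0, 0, 0, 0, 1], [0.13, 0.07, 0, 0, 0, 0, 1], [0.17, 0.091, 0, 0, 0, 0, 1], [0.205, 0.108, 0, 0, 0, 0, 1]])

```text
t: 14.98
position: [0.6009, 0.0752, 0.2191]
ee_rot: [0.707, 0.707, -0.0, -0.001]
contact_force: [-0.1, -0.8, -1.9]
width: 0.058
grip_force: 64.9
```

Request:
send_rows(commands=[[0.02, 0.011, 0, 0, 0, 0, 1], [0.0375, 0.0205, 0, 0, 0, 0, 1], [0.0375, 0.0205, 0.01, 0, 0, 0, 1], [0.0375, 0.0205, 0.03, 0, 0, 0, 1], [0.0375, 0.0205, 0.05, 0, 0, 0, 1]])

```text
t: 15.4
position: [0.6168, 0.1024, 0.1789]
ee_rot: [0.707, 0.707, -0.0, 0.0]
contact_force: [0.6, -0.1, -2.1]
width: 0.0578
grip_force: 65.1
```

Request:
send_rows(commands=[[0, 0, 0.03, 0, 0, 0, 1], [0, 0, 0.06, 0, 0, 0, 1], [0, 0, 0.08, 0, 0, 0, 1], [0, 0, 0.09, 0, 0, 0, 1], [0, 0, 0.09, 0, 0, 0, 1]])

```text
t: 15.82
position: [0.6148, 0.102, 0.1046]
ee_rot: [0.707, 0.707, -0.002, -0.002]
contact_force: [-0.7, 0.8, -2.5]
width: 0.0578
grip_force: 65.1
```

```bash
python3 - <<'E'
from h import *
a=env.get_image("side");s=env.state();print(s["position"],s["contact_force"])
cv2.imwrite("pics/s5.png",cv2.resize(a[190:370,140:320],(600,600))[:,:,::-1])
E
```

```text
[0.61616473 0.10206982 0.10660755] [ 0.57864128  0.38689473 -1.56436099]
```

View pics/s5.png

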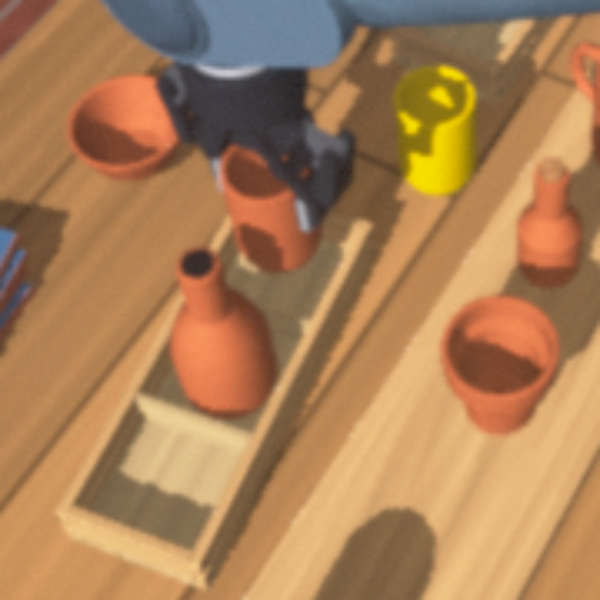

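The tumbler is over the end cell next to the carafe, with clear space between them. I'll lower it slowly.

Request:
send_rows(commands=[[0, 0, 0.015, 0, 0, 0, 1], [0, 0, 0.03, 0, 0, 0, 1], [0, 0, 0.045, 0, 0, 0, 1], [0, 0, 0.057, 0, 0, 0, 1], [0, 0, 0.064, 0, 0, 0, 1]])

```text
t: 16.28
position: [0.616, 0.1026, 0.0543]
ee_rot: [0.707, 0.707, -0.001, -0.001]
contact_force: [-0.7, 0.0, -1.4]
width: 0.058
grip_force: 65.1
```

Request:
send_rows(commands=[[0, 0, 0.001, 0, 0, 0, 1], [0, 0, 0.003, 0, 0, 0, 1], [0, 0, 0.004, 0, 0, 0, 1], [0, 0, 0.005, 0, 0, 0, 1], [0, 0, 0.006, 0, 0, 0, 1]])

```text
t: 16.7
position: [0.6177, 0.1026, 0.0523]
ee_rot: [0.707, 0.707, 0.0, 0.0]
contact_force: [0.2, -0.7, -1.6]
width: 0.0575
grip_force: 65.1
```

Request:
send_rows(commands=[[0, 0, 0.0005, 0, 0, 0, 1], [0, 0, 0.001, 0, 0, 0, 1], [0, 0, 0.0015, 0, 0, 0, 1], [0, 0, 0.002, 0, 0, 0, 1], [0, 0, 0.002, 0, 0, 0, 1]])

```text
t: 17.12
position: [0.6174, 0.1026, 0.0507]
ee_rot: [0.707, 0.707, 0.0, 0.0]
contact_force: [-1.5, 1.0, 3.4]
width: 0.0582
grip_force: 65.4
```

Request:
send_rows(commands=[[0, 0, 0, 0, 0, 0, -0.4], [0, 0, 0, 0, 0, 0, -0.5], [0, 0, 0, 0, 0, 0, -0.7], [0, 0, 0, 0, 0, 0, -1], [0, 0, 0, 0, 0, 0, -1]])

```text
t: 17.53
position: [0.6173, 0.1025, 0.0501]
ee_rot: [0.707, 0.707, 0.0, 0.0]
contact_force: [-0.1, -0.3, -0.6]
width: 0.0851
grip_force: 0.0
```

Request:
send_rows(commands=[[0, 0, 0, 0, 0, 0, -1], [0, 0, -0.02, 0, 0, 0, -1], [0, 0, -0.05, 0, 0, 0, -1], [0, 0, -0.09, 0, 0, 0, -1], [0, 0, -0.135, 0, 0, 0, -1]])

```text
t: 17.95
position: [0.6159, 0.1025, 0.1575]
ee_rot: [0.707, 0.707, -0.001, -0.001]
contact_force: [1.7, 0.1, 0.8]
width: 0.0856
grip_force: 0.0
```

Request:
send_rows(commands=[[0, 0, -0.045, 0, 0, 0, -1], [0, 0, -0.09, 0, 0, 0, -1], [0, 0, -0.13, 0, 0, 0, -1], [0, 0, -0.16, 0, 0, 0, -1], [0, 0, -0.1775, 0, 0, 0, -1]])

```text
t: 18.37
position: [0.6183, 0.1026, 0.3044]
ee_rot: [0.707, 0.707, 0.002, 0.002]
contact_force: [0.7, 0.2, 1.5]
width: 0.0853
grip_force: 0.0
```

Request:
send_rows(commands=[[-0.039, -0.014, 0, 0, 0, 0, -1], [-0.078, -0.028, 0, 0, 0, 0, -1], [-0.117, -0.043, 0, 0, 0, 0, -1], [-0.156, -0.057, 0, 0, 0, 0, -1], [-0.195, -0.071, 0, 0, 0, 0, -1]])

```text
t: 18.78
position: [0.5592, -0.0545, 0.299]
ee_rot: [0.707, 0.707, -0.0, -0.001]
contact_force: [1.3, -0.1, -0.2]
width: 0.0853
grip_force: 0.0
```

Request:
send_rows(commands=[[-0.039, -0.014, 0, 0, 0, 0, -1], [-0.078, -0.028, 0, 0, 0, 0, -1], [-0.117, -0.043, 0, 0, 0, 0, -1], [-0.156, -0.057, 0, 0, 0, 0, -1], [-0.195, -0.071, 0, 0, 0, 0, -1]])

```text
t: 19.2
position: [0.5023, -0.2105, 0.299]
ee_rot: [0.707, 0.707, -0.0, -0.001]
contact_force: [0.4, 0.0, 0.4]
width: 0.0855
grip_force: 0.0
```

Request:
send_rows(commands=[[-0.039, -0.014, 0, 0, 0, 0, -1], [-0.078, -0.028, 0, 0, 0, 0, -1], [-0.117, -0.043, 0, 0, 0, 0, -1], [-0.156, -0.057, 0, 0, 0, 0, -1], [-0.195, -0.071, 0, 0, 0, 0, -1]])

```text
t: 19.62
position: [0.4455, -0.3665, 0.299]
ee_rot: [0.707, 0.707, 0.0, -0.001]
contact_force: [0.5, -0.2, -0.3]
width: 0.0854
grip_force: 0.0
```

Request:
send_rows(commands=[[0, 0, 0.03, 0, 0, 0, -1], [0, 0, 0.06, 0, 0, 0, -1], [0, 0, 0.09, 0, 0, 0, -1], [0, 0, 0.12, 0, 0, 0, -1], [0, 0, 0.14, 0, 0, 0, -1]])

```text
t: 20.03
position: [0.4453, -0.3641, 0.1842]
ee_rot: [0.707, 0.707, 0.0, -0.003]
contact_force: [-0.2, 1.2, 0.1]
width: 0.0853
grip_force: 0.0
```

```bash
python3 - <<'E'
from h import *
a=env.get_image("side");b=env.get_image("top");s=env.state();print(s["position"],s["contact_force"])
cv2.imwrite("pics/s6.png",np.hstack([cv2.resize(a[120:330,160:400],(480,420)),cv2.resize(b[140:280,150:250],(300,420))])[:,:,::-1])
E
```

```text
[ 0.44473549 -0.36322106  0.18337748] [ 0.50840677  0.43761997 -0.46064037]
```

View pics/s6.png

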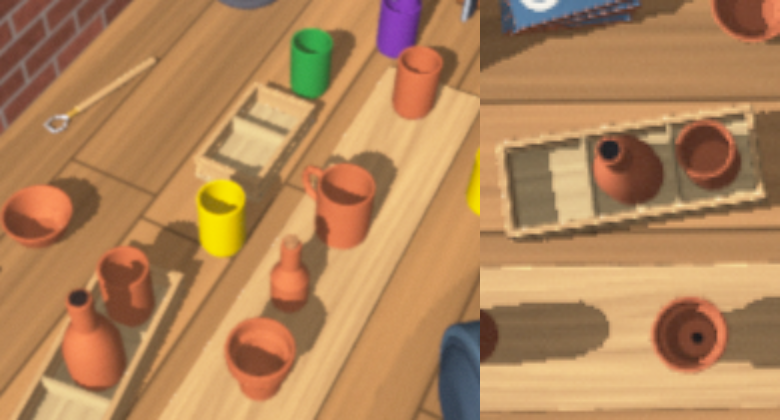

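The first tumbler and the carafe stand well in the long crate. The second tumbler is at crop (417,80), below the gripper.

Request:
send_rows(commands=[[0, 0, 0.015, 0, 0, 0, -1], [0, 0, 0.03, 0, 0, 0, -1], [0, 0, 0.045, 0, 0, 0, -1], [0, 0, 0.06, 0, 0, 0, -1], [0, 0, 0.075, 0, 0, 0, -1]])

```text
t: 20.55
position: [0.4466, -0.3654, 0.127]
ee_rot: [0.707, 0.707, -0.0, 0.0]
contact_force: [0.1, 0.5, -0.1]
width: 0.0853
grip_force: 0.0
```

Request:
send_rows(commands=[[0, 0, 0.025, 0, 0, 0, -1], [0, 0, 0.05, 0, 0, 0, -1], [0, 0, 0.07, 0, 0, 0, -1], [0, 0, 0.08, 0, 0, 0, -1], [0, 0, 0.085, 0, 0, 0, -1]])

```text
t: 20.97
position: [0.4459, -0.3645, 0.0581]
ee_rot: [0.707, 0.707, 0.0, -0.001]
contact_force: [-0.2, 0.6, -0.8]
width: 0.0855
grip_force: 0.0
```

Request:
send_rows(commands=[[0, 0, 0, 0, 0, 0, -1], [0, 0, 0, 0, 0, 0, -1], [0, 0, 0, 0, 0, 0, -0.6], [0, 0, 0, 0, 0, 0, -0.5], [0, 0, 0, 0, 0, 0, -0.4]])

```text
t: 21.38
position: [0.4471, -0.3661, 0.0614]
ee_rot: [0.707, 0.707, -0.0, 0.001]
contact_force: [-0.7, 0.6, 2.7]
width: 0.0602
grip_force: 27.9
```

Request:
send_rows(commands=[[0, 0, 0, 0, 0, 0, 0], [0, 0, 0, 0, 0, 0, 1], [0, 0, 0, 0, 0, 0, 1], [0, 0, 0, 0, 0, 0, 1], [0, 0, 0, 0, 0, 0, 1]])

```text
t: 21.8
position: [0.4471, -0.3661, 0.0616]
ee_rot: [0.707, 0.707, -0.0, 0.001]
contact_force: [-1.9, 1.4, 5.4]
width: 0.0593
grip_force: 63.4
```

Request:
send_rows(commands=[[0, 0, 0, 0, 0, 0, 1], [0, 0, 0, 0, 0, 0, 1], [0, 0, 0, 0, 0, 0, 1], [0, 0, 0, 0, 0, 0, 1], [0, 0, 0, 0, 0, 0, 1]])

```text
t: 22.22
position: [0.4471, -0.3661, 0.0616]
ee_rot: [0.707, 0.707, -0.0, 0.001]
contact_force: [-1.1, 0.5, 5.6]
width: 0.0596
grip_force: 63.4
```

Request:
send_rows(commands=[[0, 0, -0.01, 0, 0, 0, 1], [0, 0, -0.04, 0, 0, 0, 1], [0, 0, -0.08, 0, 0, 0, 1], [0, 0, -0.12, 0, 0, 0, 1], [0, 0, -0.16, 0, 0, 0, 1]])

```text
t: 22.63
position: [0.4463, -0.3649, 0.1895]
ee_rot: [0.707, 0.707, 0.0, -0.0]
contact_force: [0.8, -0.7, -1.7]
width: 0.0595
grip_force: 65.1
```

Request:
send_rows(commands=[[0.01, 0.002, -0.035, 0, 0, 0, 1], [0.035, 0.008, -0.055, 0, 0, 0, 1], [0.07, 0.016, -0.065, 0, 0, 0, 1], [0.11, 0.025, -0.065, 0, 0, 0, 1], [0.15, 0.034, -0.065, 0, 0, 0, 1]])

```text
t: 23.05
position: [0.4741, -0.2445, 0.2414]
ee_rot: [0.708, 0.707, 0.0, 0.001]
contact_force: [0.5, 0.1, -2.6]
width: 0.0592
grip_force: 65.1
```

Request:
send_rows(commands=[[0.042, 0.0096, 0, 0, 0, 0, 1], [0.084, 0.0192, 0, 0, 0, 0, 1], [0.126, 0.0288, 0, 0, 0, 0, 1], [0.168, 0.0384, 0, 0, 0, 0, 1], [0.21, 0.048, 0, 0, 0, 0, 1]])

```text
t: 23.47
position: [0.5122, -0.0756, 0.2404]
ee_rot: [0.707, 0.707, 0.0, 0.0]
contact_force: [0.8, -0.9, -1.3]
width: 0.0594
grip_force: 65.1
```

Request:
send_rows(commands=[[0.042, 0.0096, 0, 0, 0, 0, 1], [0.084, 0.0192, 0, 0, 0, 0, 1], [0.126, 0.0288, 0, 0, 0, 0, 1], [0.168, 0.0384, 0, 0, 0, 0, 1], [0.21, 0.048, 0, 0, 0, 0, 1]])

```text
t: 23.88
position: [0.5506, 0.0924, 0.2404]
ee_rot: [0.707, 0.707, 0.0, 0.0]
contact_force: [0.3, 0.0, -1.1]
width: 0.0595
grip_force: 65.0
```

Request:
send_rows(commands=[[0.042, 0.0096, 0, 0, 0, 0, 1], [0.084, 0.0192, 0, 0, 0, 0, 1], [0.126, 0.0288, 0, 0, 0, 0, 1], [0.168, 0.0384, 0, 0, 0, 0, 1], [0.2, 0.046, 0, 0, 0, 0, 1]])

```text
t: 24.3
position: [0.5874, 0.2532, 0.2402]
ee_rot: [0.707, 0.707, 0.0, -0.0]
contact_force: [-0.3, 0.2, -1.5]
width: 0.0596
grip_force: 65.1
```

Request:
send_rows(commands=[[0.02, 0.005, 0, 0, 0, 0, 1], [0.03, 0.007, 0, 0, 0, 0, 1], [0.03, 0.007, 0.01, 0, 0, 0, 1], [0.03, 0.007, 0.03, 0, 0, 0, 1], [0.03, 0.007, 0.055, 0, 0, 0, 1]])

```text
t: 24.72
position: [0.5939, 0.2738, 0.1968]
ee_rot: [0.707, 0.707, 0.001, 0.001]
contact_force: [0.2, -0.1, -1.3]
width: 0.0593
grip_force: 65.1
```

Request:
send_rows(commands=[[0, 0, 0.03, 0, 0, 0, 1], [0, 0, 0.06, 0, 0, 0, 1], [0, 0, 0.09, 0, 0, 0, 1], [0, 0, 0.105, 0, 0, 0, 1], [0, 0, 0.11, 0, 0, 0, 1]])

```text
t: 25.13
position: [0.5912, 0.2729, 0.1047]
ee_rot: [0.708, 0.707, -0.003, -0.001]
contact_force: [0.0, 0.5, -1.2]
width: 0.0597
grip_force: 65.0
```

```bash
python3 - <<'E'
from h import *
a=env.get_image("side");s=env.state();print(s["position"],s["contact_force"])
cv2.imwrite("pics/s7.png",cv2.resize(a[210:390,120:300],(600,600))[:,:,::-1])
E
```

```text
[0.5919537  0.27327256 0.10578788] [-0.42704284  0.5963654  -1.43494537]
```

View pics/s7.png

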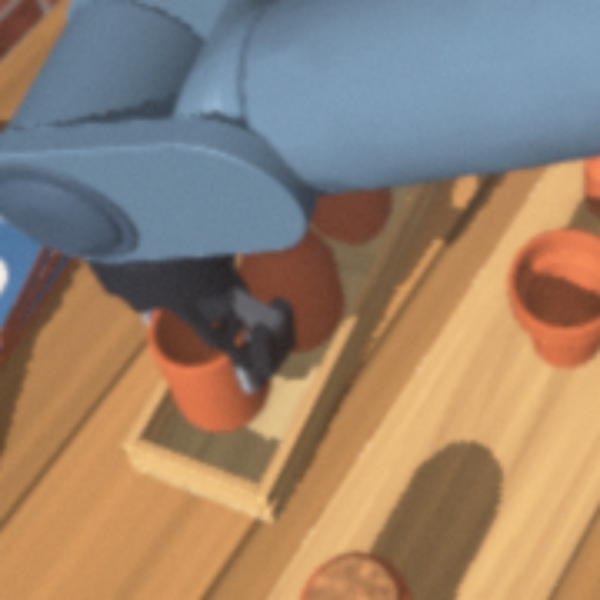

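The tumbler is over the far end cell, clear of the carafe. I'll lower it.

Request:
send_rows(commands=[[0, 0, 0.015, 0, 0, 0, 1], [0, 0, 0.03, 0, 0, 0, 1], [0, 0, 0.045, 0, 0, 0, 1], [0, 0, 0.057, 0, 0, 0, 1], [0, 0, 0.064, 0, 0, 0, 1]])

```text
t: 25.6
position: [0.5924, 0.2743, 0.0549]
ee_rot: [0.707, 0.707, -0.001, -0.001]
contact_force: [-1.3, -0.1, -0.8]
width: 0.0598
grip_force: 65.1
```

Request:
send_rows(commands=[[0, 0, 0.001, 0, 0, 0, 1], [0, 0, 0.003, 0, 0, 0, 1], [0, 0, 0.004, 0, 0, 0, 1], [0, 0, 0.005, 0, 0, 0, 1], [0, 0, 0.006, 0, 0, 0, 1]])

```text
t: 26.02
position: [0.5937, 0.2747, 0.0527]
ee_rot: [0.707, 0.707, 0.001, 0.0]
contact_force: [-1.0, 0.6, -1.0]
width: 0.0595
grip_force: 65.1
```

Request:
send_rows(commands=[[0, 0, 0.0005, 0, 0, 0, 1], [0, 0, 0.001, 0, 0, 0, 1], [0, 0, 0.0015, 0, 0, 0, 1], [0, 0, 0.002, 0, 0, 0, 1], [0, 0, 0.002, 0, 0, 0, 1]])

```text
t: 26.43
position: [0.5935, 0.2747, 0.0517]
ee_rot: [0.707, 0.707, 0.0, 0.0]
contact_force: [-2.5, -0.8, 6.0]
width: 0.0597
grip_force: 65.7
```

Request:
send_rows(commands=[[0, 0, 0, 0, 0, 0, -0.4], [0, 0, 0, 0, 0, 0, -0.5], [0, 0, 0, 0, 0, 0, -0.7], [0, 0, 0, 0, 0, 0, -1], [0, 0, 0, 0, 0, 0, -1]])

```text
t: 26.85
position: [0.5933, 0.2746, 0.0504]
ee_rot: [0.707, 0.707, 0.0, 0.0]
contact_force: [0.0, -0.4, 0.4]
width: 0.0852
grip_force: 0.0
```

Request:
send_rows(commands=[[0, 0, 0, 0, 0, 0, -1], [0, 0, -0.02, 0, 0, 0, -1], [0, 0, -0.05, 0, 0, 0, -1], [0, 0, -0.09, 0, 0, 0, -1], [0, 0, -0.135, 0, 0, 0, -1]])

```text
t: 27.27
position: [0.592, 0.2742, 0.1578]
ee_rot: [0.707, 0.707, -0.002, -0.001]
contact_force: [0.5, 1.0, -0.7]
width: 0.0852
grip_force: 0.0
```

Request:
send_rows(commands=[[0, 0, -0.045, 0, 0, 0, -1], [0, 0, -0.09, 0, 0, 0, -1], [0, 0, -0.13, 0, 0, 0, -1], [0, 0, -0.16, 0, 0, 0, -1], [0, 0, -0.1775, 0, 0, 0, -1]])

```text
t: 27.68
position: [0.5944, 0.2749, 0.3049]
ee_rot: [0.707, 0.707, 0.003, 0.001]
contact_force: [-0.9, -0.5, 0.9]
width: 0.0853
grip_force: 0.0
```

Request:
send_rows(commands=[[0.02, -0.04, 0, 0, 0, 0, -1], [0.04, -0.08, 0, 0, 0, 0, -1], [0.061, -0.12, 0, 0, 0, 0, -1], [0.082, -0.16, 0, 0, 0, 0, -1], [0.1025, -0.196, 0, 0, 0, 0, -1]])

```text
t: 28.1
position: [0.4344, 0.3569, 0.2993]
ee_rot: [0.707, 0.707, -0.001, -0.0]
contact_force: [-0.0, 1.4, -0.5]
width: 0.0854
grip_force: 0.0
```

Request:
send_rows(commands=[[0, 0, 0.03, 0, 0, 0, -1], [0, 0, 0.06, 0, 0, 0, -1], [0, 0, 0.09, 0, 0, 0, -1], [0, 0, 0.12, 0, 0, 0, -1], [0, 0, 0.14, 0, 0, 0, -1]])

```text
t: 28.52
position: [0.4348, 0.3559, 0.1848]
ee_rot: [0.707, 0.707, -0.002, -0.001]
contact_force: [0.3, -0.4, -0.4]
width: 0.0855
grip_force: 0.0
```

```bash
python3 - <<'E'
from h import *
a=env.get_image("side");b=env.get_image("top");s=env.state();print(s["position"],s["contact_force"])
cv2.imwrite("pics/s8.png",np.hstack([cv2.resize(a[210:420,140:340],(480,504)),cv2.resize(b[140:280,180:265],(306,504))])[:,:,::-1])
E
```

```text
[0.43399506 0.35526096 0.18391673] [ 0.33898616  0.68145799 -0.72350157]
```

View pics/s8.png

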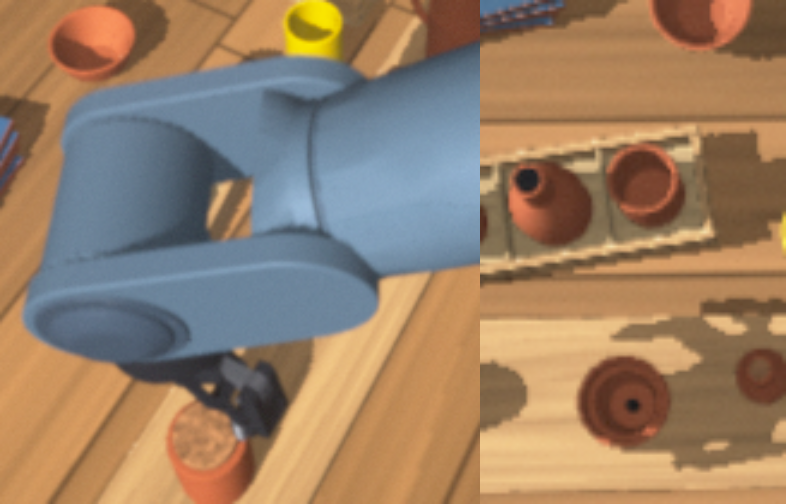

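The jar is under the gripper at crop (210,450), and the tumbler and carafe stand fine. I'll go down and grip the jar.

Request:
send_rows(commands=[[0, 0, 0.015, 0, 0, 0, -1], [0, 0, 0.03, 0, 0, 0, -1], [0, 0, 0.045, 0, 0, 0, -1], [0, 0, 0.06, 0, 0, 0, -1], [0, 0, 0.075, 0, 0, 0, -1]])

```text
t: 29.03
position: [0.4365, 0.3566, 0.1274]
ee_rot: [0.707, 0.707, 0.0, 0.0]
contact_force: [0.1, -1.3, 0.1]
width: 0.0853
grip_force: 0.0
```

Request:
send_rows(commands=[[0, 0, 0.02, 0, 0, 0, -1], [0, 0, 0.04, 0, 0, 0, -1], [0, 0, 0.06, 0, 0, 0, -1], [0, 0, 0.08, 0, 0, 0, -1], [0, 0, 0.087, 0, 0, 0, -1]])

```text
t: 29.45
position: [0.4349, 0.3557, 0.0557]
ee_rot: [0.707, 0.707, -0.002, -0.001]
contact_force: [-0.3, -0.1, -0.7]
width: 0.085
grip_force: 0.0
```

Request:
send_rows(commands=[[0, 0, 0, 0, 0, 0, -1], [0, 0, 0, 0, 0, 0, -1], [0, 0, 0, 0, 0, 0, -0.6], [0, 0, 0, 0, 0, 0, -0.5], [0, 0, 0, 0, 0, 0, -0.4]])

```text
t: 29.87
position: [0.4372, 0.3572, 0.0605]
ee_rot: [0.707, 0.707, 0.001, 0.0]
contact_force: [-1.1, -1.5, 4.0]
width: 0.061
grip_force: 60.9
```

Request:
send_rows(commands=[[0, 0, 0, 0, 0, 0, 0], [0, 0, 0, 0, 0, 0, 1], [0, 0, 0, 0, 0, 0, 1], [0, 0, 0, 0, 0, 0, 1], [0, 0, 0, 0, 0, 0, 1]])

```text
t: 30.28
position: [0.4372, 0.3571, 0.0605]
ee_rot: [0.707, 0.707, 0.001, 0.0]
contact_force: [-1.8, -0.6, 5.8]
width: 0.0609
grip_force: 63.3
```

Request:
send_rows(commands=[[0, 0, 0, 0, 0, 0, 1], [0, 0, 0, 0, 0, 0, 1], [0, 0, 0, 0, 0, 0, 1], [0, 0, 0, 0, 0, 0, 1], [0, 0, 0, 0, 0, 0, 1]])

```text
t: 30.7
position: [0.4372, 0.3571, 0.0605]
ee_rot: [0.707, 0.707, 0.001, 0.0]
contact_force: [-2.4, -0.6, 5.3]
width: 0.0608
grip_force: 63.4
```

Request:
send_rows(commands=[[0, 0, -0.01, 0, 0, 0, 1], [0, 0, -0.04, 0, 0, 0, 1], [0, 0, -0.08, 0, 0, 0, 1], [0, 0, -0.12, 0, 0, 0, 1], [0, 0, -0.16, 0, 0, 0, 1]])

```text
t: 31.12
position: [0.4358, 0.3563, 0.1881]
ee_rot: [0.707, 0.707, -0.0, -0.0]
contact_force: [-0.2, 1.0, -3.1]
width: 0.0605
grip_force: 66.1
```

Request:
send_rows(commands=[[-0.005, 0.002, -0.035, 0, 0, 0, 1], [-0.025, 0.008, -0.055, 0, 0, 0, 1], [-0.055, 0.018, -0.065, 0, 0, 0, 1], [-0.09, 0.03, -0.065, 0, 0, 0, 1], [-0.13, 0.043, -0.065, 0, 0, 0, 1]])

```text
t: 31.53
position: [0.4709, 0.2522, 0.2401]
ee_rot: [0.707, 0.708, 0.001, 0.0]
contact_force: [0.7, 0.2, -4.2]
width: 0.0609
grip_force: 66.2
```

Request:
send_rows(commands=[[-0.04, 0.013, 0, 0, 0, 0, 1], [-0.08, 0.026, 0, 0, 0, 0, 1], [-0.12, 0.04, 0, 0, 0, 0, 1], [-0.16, 0.053, 0, 0, 0, 0, 1], [-0.2, 0.066, 0, 0, 0, 0, 1]])

```text
t: 31.95
position: [0.5234, 0.091, 0.239]
ee_rot: [0.707, 0.707, 0.0, -0.0]
contact_force: [0.6, -0.3, -3.3]
width: 0.0606
grip_force: 66.2
```

Request:
send_rows(commands=[[-0.04, 0.013, 0, 0, 0, 0, 1], [-0.08, 0.026, 0, 0, 0, 0, 1], [-0.12, 0.04, 0, 0, 0, 0, 1], [-0.16, 0.053, 0, 0, 0, 0, 1], [-0.2, 0.066, 0, 0, 0, 0, 1]])

```text
t: 32.37
position: [0.5762, -0.069, 0.2388]
ee_rot: [0.707, 0.707, -0.0, -0.0]
contact_force: [-0.1, -0.0, -2.8]
width: 0.0606
grip_force: 66.2
```

Request:
send_rows(commands=[[-0.035, 0.012, 0, 0, 0, 0, 1], [-0.065, 0.022, 0, 0, 0, 0, 1], [-0.09, 0.03, 0, 0, 0, 0, 1], [-0.11, 0.036, 0, 0, 0, 0, 1], [-0.125, 0.041, 0, 0, 0, 0, 1]])

```text
t: 32.78
position: [0.609, -0.1688, 0.2387]
ee_rot: [0.708, 0.707, -0.0, -0.0]
contact_force: [0.1, 0.2, -3.2]
width: 0.0608
grip_force: 66.2
```

Request:
send_rows(commands=[[0, 0, 0.03, 0, 0, 0, 1], [0, 0, 0.06, 0, 0, 0, 1], [0, 0, 0.09, 0, 0, 0, 1], [0, 0, 0.12, 0, 0, 0, 1], [0, 0, 0.14, 0, 0, 0, 1]])

```text
t: 33.2
position: [0.6078, -0.1663, 0.1241]
ee_rot: [0.707, 0.707, -0.001, -0.002]
contact_force: [-1.0, 0.1, -2.2]
width: 0.061
grip_force: 66.1
```

Request:
send_rows(commands=[[0, 0, 0.01, 0, 0, 0, 1], [0, 0, 0.02, 0, 0, 0, 1], [0, 0, 0.025, 0, 0, 0, 1], [0, 0, 0.025, 0, 0, 0, 1], [0, 0, 0.025, 0, 0, 0, 1]])

```text
t: 33.62
position: [0.6097, -0.1676, 0.1079]
ee_rot: [0.707, 0.707, 0.0, 0.001]
contact_force: [-0.6, -0.5, -2.8]
width: 0.0611
grip_force: 66.1
```

```bash
python3 - <<'E'
from h import *
a=env.get_image("side");s=env.state();print(s["position"],s["contact_force"])
cv2.imwrite("pics/s9.png",cv2.resize(a[100:280,220:400],(600,600))[:,:,::-1])
E
```

```text
[ 0.60991033 -0.16773963  0.10821838] [-1.38825729 -0.85824056 -3.01444857]
```

View pics/s9.png

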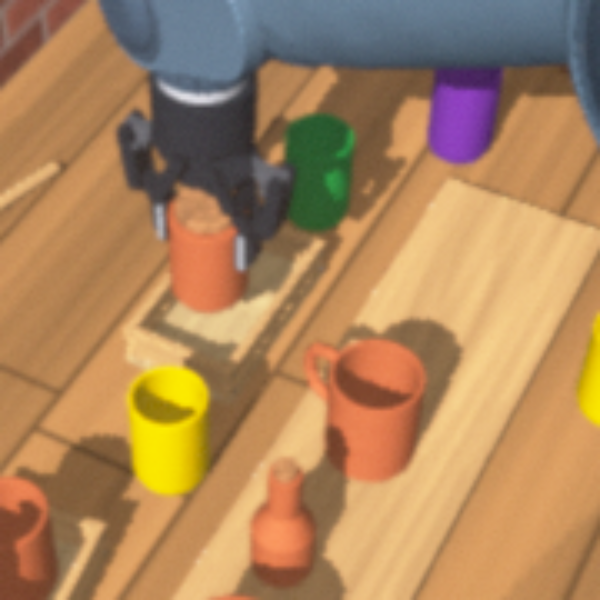

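The jar is over the larger cell and clear of the walls. I'll lower it.

Request:
send_rows(commands=[[0, 0, 0.015, 0, 0, 0, 1], [0, 0, 0.03, 0, 0, 0, 1], [0, 0, 0.045, 0, 0, 0, 1], [0, 0, 0.057, 0, 0, 0, 1], [0, 0, 0.064, 0, 0, 0, 1]])

```text
t: 34.08
position: [0.6077, -0.1668, 0.0529]
ee_rot: [0.707, 0.707, -0.001, -0.002]
contact_force: [0.0, 1.0, -2.7]
width: 0.0605
grip_force: 66.1
```

Request:
send_rows(commands=[[0, 0, 0.001, 0, 0, 0, 1], [0, 0, 0.003, 0, 0, 0, 1], [0, 0, 0.004, 0, 0, 0, 1], [0, 0, 0.005, 0, 0, 0, 1], [0, 0, 0.006, 0, 0, 0, 1]])

```text
t: 34.5
position: [0.6096, -0.1676, 0.0515]
ee_rot: [0.707, 0.707, 0.0, 0.001]
contact_force: [-0.0, -0.7, -2.2]
width: 0.061
grip_force: 66.1
```

Request:
send_rows(commands=[[0, 0, 0.0005, 0, 0, 0, 1], [0, 0, 0.001, 0, 0, 0, 1], [0, 0, 0.0015, 0, 0, 0, 1], [0, 0, 0.002, 0, 0, 0, 1], [0, 0, 0.002, 0, 0, 0, 1]])

```text
t: 34.92
position: [0.6094, -0.1676, 0.0506]
ee_rot: [0.707, 0.707, -0.0, 0.0]
contact_force: [-4.3, 1.1, 5.7]
width: 0.0606
grip_force: 66.9
```

Request:
send_rows(commands=[[0, 0, 0, 0, 0, 0, -0.42], [0, 0, 0, 0, 0, 0, -0.55], [0, 0, 0, 0, 0, 0, -0.7], [0, 0, 0, 0, 0, 0, -1], [0, 0, 0, 0, 0, 0, -1]])

```text
t: 35.33
position: [0.6093, -0.1675, 0.0494]
ee_rot: [0.707, 0.707, 0.0, 0.0]
contact_force: [-0.2, 0.1, 0.0]
width: 0.0854
grip_force: 0.0
```

Request:
send_rows(commands=[[0, 0, 0, 0, 0, 0, -1], [0, 0, -0.02, 0, 0, 0, -1], [0, 0, -0.05, 0, 0, 0, -1], [0, 0, -0.09, 0, 0, 0, -1], [0, 0, -0.135, 0, 0, 0, -1]])

```text
t: 35.75
position: [0.6079, -0.1669, 0.1566]
ee_rot: [0.707, 0.707, -0.001, -0.002]
contact_force: [1.2, -0.4, 0.2]
width: 0.0854
grip_force: 0.0
```

Request:
send_rows(commands=[[0, 0, -0.045, 0, 0, 0, -1], [0, 0, -0.09, 0, 0, 0, -1], [0, 0, -0.13, 0, 0, 0, -1], [0, 0, -0.16, 0, 0, 0, -1], [0, 0, -0.1775, 0, 0, 0, -1]])

```text
t: 36.17
position: [0.6102, -0.1679, 0.3036]
ee_rot: [0.707, 0.707, 0.001, 0.003]
contact_force: [0.5, -0.1, 0.2]
width: 0.0854
grip_force: 0.0
```

Request:
send_rows(commands=[[0.022, -0.02, 0, 0, 0, 0, -1], [0.044, -0.04, 0, 0, 0, 0, -1], [0.066, -0.06, 0, 0, 0, 0, -1], [0.088, -0.08, 0, 0, 0, 0, -1], [0.11, -0.1, 0, 0, 0, 0, -1]])

```text
t: 36.58
position: [0.5279, -0.0785, 0.298]
ee_rot: [0.707, 0.707, -0.0, -0.001]
contact_force: [0.4, -0.3, -0.7]
width: 0.0855
grip_force: 0.0
```

Request:
send_rows(commands=[[0.022, -0.02, 0, 0, 0, 0, -1], [0.044, -0.04, 0, 0, 0, 0, -1], [0.066, -0.06, 0, 0, 0, 0, -1], [0.09, -0.08, 0, 0, 0, 0, -1], [0.1075, -0.096, 0, 0, 0, 0, -1]])

```text
t: 37.0
position: [0.4509, 0.0079, 0.2982]
ee_rot: [0.707, 0.707, -0.0, -0.001]
contact_force: [0.3, 0.1, 0.2]
width: 0.0854
grip_force: 0.0
```

Request:
send_rows(commands=[[0, 0, 0.03, 0, 0, 0, -1], [0, 0, 0.06, 0, 0, 0, -1], [0, 0, 0.09, 0, 0, 0, -1], [0, 0, 0.11, 0, 0, 0, -1], [0, 0, 0.12, 0, 0, 0, -1]])

```text
t: 37.42
position: [0.4504, 0.0071, 0.1998]
ee_rot: [0.707, 0.707, -0.001, -0.002]
contact_force: [0.7, 0.4, -1.2]
width: 0.0852
grip_force: 0.0
```

```bash
python3 - <<'E'
from h import *
a=env.get_image("side");b=env.get_image("top");s=env.state();print(s["position"],s["contact_force"])
cv2.imwrite("pics/s10.png",np.hstack([cv2.resize(a[120:330,160:400],(480,420)),cv2.resize(b[140:280,290:390],(300,420))])[:,:,::-1])
E
```

```text
[0.45114158 0.00688964 0.20130857] [-0.53399949  0.14960184  0.6951517 ]
```

View pics/s10.png

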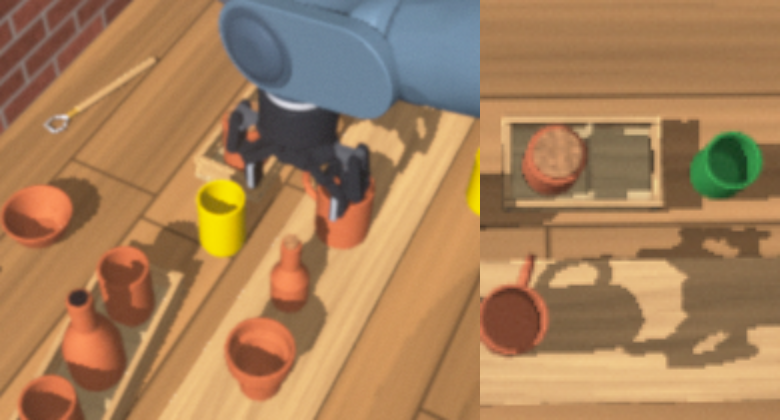

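The jar stands in the larger cell, and the gripper straddles the cruet's cork at crop (290,243). I'll descend and grip its neck.

Request:
send_rows(commands=[[0, 0, 0.02, 0, 0, 0, -1], [0, 0, 0.04, 0, 0, 0, -1], [0, 0, 0.06, 0, 0, 0, -1], [0, 0, 0.08, 0, 0, 0, -1], [0, 0, 0.1, 0, 0, 0, -1]])

```text
t: 37.93
position: [0.4536, 0.0063, 0.1241]
ee_rot: [0.707, 0.707, 0.001, 0.001]
contact_force: [-1.1, -0.5, -0.3]
width: 0.0855
grip_force: 0.0
```

Request:
send_rows(commands=[[0, 0, 0.015, 0, 0, 0, -1], [0, 0, 0.03, 0, 0, 0, -1], [0, 0, 0.037, 0, 0, 0, -1], [0, 0, 0.037, 0, 0, 0, -1], [0, 0, 0.037, 0, 0, 0, -1]])

```text
t: 38.35
position: [0.4531, 0.0064, 0.0945]
ee_rot: [0.707, 0.707, 0.0, 0.001]
contact_force: [-0.2, 1.1, 0.7]
width: 0.0851
grip_force: 0.0
```

Request:
send_rows(commands=[[0, 0, 0, 0, 0, 0, -0.2], [0, 0, 0, 0, 0, 0, 0.2], [0, 0, 0, 0, 0, 0, 0.3], [0, 0, 0, 0, 0, 0, 0.4], [0, 0, 0, 0, 0, 0, 0.6]])

```text
t: 38.77
position: [0.4526, 0.0066, 0.094]
ee_rot: [0.707, 0.707, 0.0, 0.0]
contact_force: [0.6, -0.6, 0.1]
width: 0.0252
grip_force: 0.1
```

Request:
send_rows(commands=[[0, 0, 0, 0, 0, 0, 1], [0, 0, 0, 0, 0, 0, 1], [0, 0, 0, 0, 0, 0, 1], [0, 0, 0, 0, 0, 0, 1], [0, 0, 0, 0, 0, 0, 1]])

```text
t: 39.18
position: [0.4528, 0.0065, 0.0941]
ee_rot: [0.707, 0.707, 0.0, 0.0]
contact_force: [0.4, 0.4, 3.7]
width: 0.0227
grip_force: 58.9
```

Request:
send_rows(commands=[[0, 0, 0, 0, 0, 0, 1], [0, 0, 0, 0, 0, 0, 1], [0, 0, 0, 0, 0, 0, 1], [0, 0, 0, 0, 0, 0, 1], [0, 0, 0, 0, 0, 0, 1]])

```text
t: 39.6
position: [0.4528, 0.0066, 0.0941]
ee_rot: [0.707, 0.707, 0.0, 0.0]
contact_force: [0.3, 0.8, 5.3]
width: 0.0225
grip_force: 59.0
```

Request:
send_rows(commands=[[0, 0, -0.01, 0, 0, 0, 1], [0, 0, -0.04, 0, 0, 0, 1], [0, 0, -0.08, 0, 0, 0, 1], [0, 0, -0.12, 0, 0, 0, 1], [0, 0, -0.16, 0, 0, 0, 1]])

```text
t: 40.02
position: [0.451, 0.0069, 0.2221]
ee_rot: [0.707, 0.707, -0.001, -0.001]
contact_force: [0.9, 0.1, -0.9]
width: 0.0226
grip_force: 59.0
```

Request:
send_rows(commands=[[-0.005, 0.003, -0.035, 0, 0, 0, 1], [-0.03, 0.019, -0.055, 0, 0, 0, 1], [-0.065, 0.04, -0.065, 0, 0, 0, 1], [-0.1, 0.062, -0.065, 0, 0, 0, 1], [-0.138, 0.086, -0.065, 0, 0, 0, 1]])

```text
t: 40.43
position: [0.5212, -0.1045, 0.274]
ee_rot: [0.707, 0.707, -0.0, -0.0]
contact_force: [-0.2, 1.3, -0.9]
width: 0.0226
grip_force: 59.1
```

Request:
send_rows(commands=[[-0.04, 0.025, 0, 0, 0, 0, 1], [-0.08, 0.05, 0, 0, 0, 0, 1], [-0.12, 0.075, 0, 0, 0, 0, 1], [-0.155, 0.097, 0, 0, 0, 0, 1], [-0.176, 0.11, 0, 0, 0, 0, 1]])

```text
t: 40.85
position: [0.6093, -0.2473, 0.272]
ee_rot: [0.708, 0.706, -0.001, -0.001]
contact_force: [-0.2, 0.9, -1.1]
width: 0.0226
grip_force: 59.1
```

Request:
send_rows(commands=[[0, 0, 0.03, 0, 0, 0, 1], [0, 0, 0.06, 0, 0, 0, 1], [0, 0, 0.09, 0, 0, 0, 1], [0, 0, 0.12, 0, 0, 0, 1], [0, 0, 0.14, 0, 0, 0, 1]])

```text
t: 41.27
position: [0.607, -0.2435, 0.1575]
ee_rot: [0.707, 0.707, -0.001, -0.003]
contact_force: [-0.6, 0.8, -2.8]
width: 0.0228
grip_force: 59.2
```

Request:
send_rows(commands=[[0, 0, 0.01, 0, 0, 0, 1], [0, 0, 0.02, 0, 0, 0, 1], [0, 0, 0.025, 0, 0, 0, 1], [0, 0, 0.025, 0, 0, 0, 1], [0, 0, 0.025, 0, 0, 0, 1]])

```text
t: 41.68
position: [0.6095, -0.2449, 0.1427]
ee_rot: [0.707, 0.707, 0.0, 0.001]
contact_force: [0.2, 0.6, -1.2]
width: 0.0224
grip_force: 59.2
```

```bash
python3 - <<'E'
from h import *
a=env.get_image("side");s=env.state();print(s["position"],s["contact_force"])
cv2.imwrite("pics/s11.png",cv2.resize(a[100:250,230:380],(600,600))[:,:,::-1])
E
```

```text
[ 0.6097186  -0.24499303  0.14301643] [-0.81752134 -0.4647843  -1.04866841]
```

View pics/s11.png

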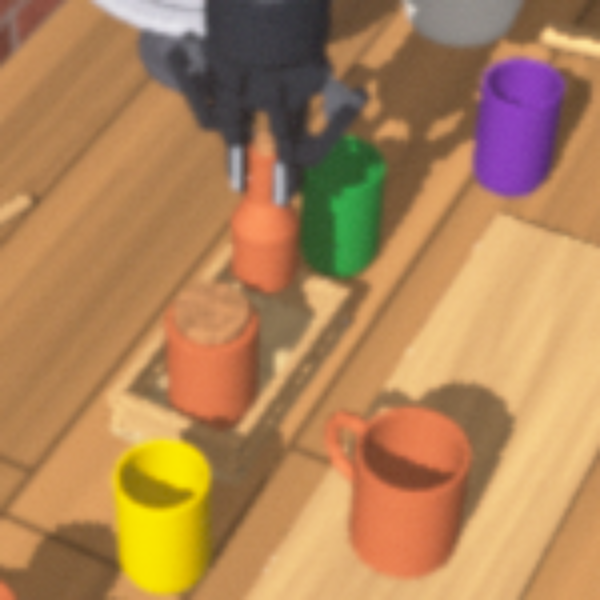

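The cruet hangs over the smaller cell, clear of the jar and the green cup. I'll lower it.

Request:
send_rows(commands=[[0, 0, 0.015, 0, 0, 0, 1], [0, 0, 0.03, 0, 0, 0, 1], [0, 0, 0.045, 0, 0, 0, 1], [0, 0, 0.057, 0, 0, 0, 1], [0, 0, 0.064, 0, 0, 0, 1]])

```text
t: 42.15
position: [0.6078, -0.2439, 0.0875]
ee_rot: [0.707, 0.707, -0.0, -0.002]
contact_force: [0.2, -0.3, -0.9]
width: 0.0228
grip_force: 59.2
```

Request:
send_rows(commands=[[0, 0, 0.001, 0, 0, 0, 1], [0, 0, 0.003, 0, 0, 0, 1], [0, 0, 0.004, 0, 0, 0, 1], [0, 0, 0.005, 0, 0, 0, 1], [0, 0, 0.006, 0, 0, 0, 1]])

```text
t: 42.57
position: [0.6095, -0.2449, 0.0863]
ee_rot: [0.707, 0.707, 0.0, 0.001]
contact_force: [0.1, 0.6, -1.5]
width: 0.0228
grip_force: 59.2
```

Request:
send_rows(commands=[[0, 0, 0.0005, 0, 0, 0, 1], [0, 0, 0.001, 0, 0, 0, 1], [0, 0, 0.0015, 0, 0, 0, 1], [0, 0, 0.002, 0, 0, 0, 1], [0, 0, 0.002, 0, 0, 0, 1]])

```text
t: 42.98
position: [0.6092, -0.2447, 0.0842]
ee_rot: [0.707, 0.707, 0.0, 0.0]
contact_force: [0.9, -0.7, -1.8]
width: 0.0229
grip_force: 59.3
```

No contact yet, so I'll lower a hair more.

Request:
send_rows(commands=[[0, 0, 0.0005, 0, 0, 0, 1], [0, 0, 0.001, 0, 0, 0, 1], [0, 0, 0.001, 0, 0, 0, 1], [0, 0, 0.001, 0, 0, 0, 1], [0, 0, 0.001, 0, 0, 0, 1]])

```text
t: 43.4
position: [0.6094, -0.2448, 0.0841]
ee_rot: [0.707, 0.707, 0.0, 0.0]
contact_force: [-1.4, 0.5, 5.9]
width: 0.0227
grip_force: 59.8
```

Request:
send_rows(commands=[[0, 0, 0, 0, 0, 0, 0.35], [0, 0, 0, 0, 0, 0, 0.2], [0, 0, 0, 0, 0, 0, -0.2], [0, 0, 0, 0, 0, 0, -0.6], [0, 0, 0, 0, 0, 0, -1]])

```text
t: 43.82
position: [0.609, -0.2446, 0.083]
ee_rot: [0.707, 0.707, -0.0, -0.0]
contact_force: [0.7, -0.1, -0.2]
width: 0.0694
grip_force: 0.0
```

Request:
send_rows(commands=[[0, 0, 0, 0, 0, 0, -1], [0, 0, 0, 0, 0, 0, -1], [0, 0, -0.03, 0, 0, 0, -1], [0, 0, -0.07, 0, 0, 0, -1], [0, 0, -0.115, 0, 0, 0, -1]])

```text
t: 44.23
position: [0.6078, -0.2439, 0.1742]
ee_rot: [0.707, 0.707, -0.001, -0.002]
contact_force: [0.3, 0.7, 0.6]
width: 0.0855
grip_force: 0.0
```

Request:
send_rows(commands=[[0, 0, -0.045, 0, 0, 0, -1], [0, 0, -0.09, 0, 0, 0, -1], [0, 0, -0.12, 0, 0, 0, -1], [0, 0, -0.15, 0, 0, 0, -1], [0, 0, -0.16, 0, 0, 0, -1]])

```text
t: 44.65
position: [0.6104, -0.2454, 0.3085]
ee_rot: [0.707, 0.707, 0.001, 0.004]
contact_force: [0.5, 0.2, 1.0]
width: 0.0854
grip_force: 0.0
```

Request:
send_rows(commands=[[-0.03, -0.035, 0, 0, 0, 0, -1], [-0.06, -0.07, 0, 0, 0, 0, -1], [-0.09, -0.105, 0, 0, 0, 0, -1], [-0.12, -0.14, 0, 0, 0, 0, -1], [-0.15, -0.175, 0, 0, 0, 0, -1]])

```text
t: 45.07
position: [0.4674, -0.365, 0.3019]
ee_rot: [0.707, 0.707, 0.0, -0.001]
contact_force: [-0.5, -0.4, -0.1]
width: 0.0854
grip_force: 0.0
```

Request:
send_rows(commands=[[-0.04, -0.015, 0, 0, 0, 0, -1], [-0.08, -0.03, 0, 0, 0, 0, -1], [-0.12, -0.045, 0, 0, 0, 0, -1], [-0.16, -0.06, 0, 0, 0, 0, -1], [-0.2, -0.075, 0, 0, 0, 0, -1]])

```text
t: 45.48
position: [0.4079, -0.5257, 0.3018]
ee_rot: [0.707, 0.707, 0.0, -0.001]
contact_force: [0.2, -0.6, -0.9]
width: 0.0855
grip_force: 0.0
```

Request:
send_rows(commands=[[0, 0, 0, 0, 0, 0, -1], [0, 0, 0, 0, 0, 0, -1], [0, 0, 0, 0, 0, 0, -1], [0, 0, 0, 0, 0, 0, -1], [0, 0, 0, 0, 0, 0, -1]])

```text
t: 45.9
position: [0.4096, -0.5235, 0.3032]
ee_rot: [0.707, 0.708, 0.0, -0.0]
contact_force: [0.4, 1.1, -0.5]
width: 0.0852
grip_force: 0.0
```

```bash
python3 - <<'E'
from h import *
print(env.state()["position"],env.state()["contact_force"])
im=env.get_image("top")
k=red(im).astype(np.uint8)*255;k[:110]=0;k[285:]=0;k[:,:120]=0;k[:,410:]=0
for c in cv2.findContours(k,cv2.RETR_EXTERNAL,cv2.CHAIN_APPROX_NONE)[0]:
    if cv2.contourArea(c)>60:
        M=cv2.moments(cv2.convexHull(c));u,v=M["m10"]/M["m00"],M["m01"]/M["m00"]
        print(round(u),round(v),cv2.boundingRect(c),np.round(ray("top",u,v,.053),3),np.round(ray("top",u,v,.078),3))
E
```

```text
[ 0.40964305 -0.52347011  0.30318519] [ 0.36369834  1.10130258 -0.48574921]
219 251 (207, 239, 25, 25) [0.434 0.125] [0.433 0.122]
301 244 (289, 225, 24, 33) [ 0.453 -0.125] [ 0.452 -0.124]
169 200 (158, 189, 24, 22) [0.595 0.281] [0.591 0.275]
338 193 (331, 186, 15, 15) [ 0.608 -0.243] [ 0.604 -0.239]
199 196 (188, 185, 23, 23) [0.606 0.19 ] [0.601 0.186]
313 194 (304, 183, 21, 21) [ 0.607 -0.166] [ 0.603 -0.163]
226 191 (216, 180, 21, 23) [0.621 0.106] [0.616 0.104]
241 140 (227, 127, 28, 27) [0.784 0.059] [0.777 0.057]
```

Each piece shows at its own cell centre, and the flowerpot and mug are at their starting pixels.

```bash
python3 -c "
from bench import env
print(env.job_done())"
```

```text
the job is handed in; nothing more can be done
None
```

The job is handed in at about 46 s of the 134 s allowed: both orders are packed, each piece is upright in its cell and released, and a last overhead measurement showed the flowerpot and mug unmoved and the bowl still in place; the carafe briefly touched down at about 36 N on the wrist.

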